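Switch the seesaw gate and feed the grinding ball down the other side

TASK

Press down the raised end of the seesaw gate with a fingertip so that it rocks over its pivot and stays on the other side. Then press the release key beside the feed shelf all the way down and let go of it, so that the waiting grinding ball rolls by itself along the gate into the tray on that newly lowered side. Only press: the ball is not to be touched or lifted, and the bottle, the jar and the beaker stay where they stand.

Things in the scene. Friction and masses are not known exactly. Their poses are not given: they have to be found in the camera images.
- stand: Fixed ball-sorting stand on a white base 130 x 440 mm; it only turns about the vertical. Origin on the bench straight below the gate's pivot. Own x = feed direction, from the grey feed shelf to the gate (roughly away from the robot); own y = left, to the left tray. In the other entries x, y, z are mm in this frame.
- rocker (a joint): Tilt of the seesaw gate, an aluminium trough 200 x 44 mm, long along y, pivot at z = 60 (rad): +0.24 left (+y) end fully down, -0.24 right end fully down, 0 level. A dark steel weight on top (56 mm wide in y, at the middle of the far side) makes it fall to whichever side it is past level, and stay. Starts on either side by chance. Pressing takes under 2 N up to the rigid end stop.
- pad_left (a point): Centre of the top of the flat press pad at the gate's left end: 48 (x) by 50 mm (y) plate on the far (+x) side of the trough. Top at z about 112 when up, 76 when down; it shifts up to 17 mm in y as the gate rocks. The trough's wall, 16 mm higher than the pad, begins 23 mm to -x of this point; the steel weight, 25 mm higher, begins 49 mm from it in y.
- pad_right (a point): The same point on the equal press pad at the gate's right (-y) end.
- key_top (a point): Centre of the top of the release key, a flat steel plate 46 (x) by 50 mm (y), 5 mm thick, on the left of the feed shelf: x -70, y 60, z 113 when up. It carries the thin stop plate that crosses the shelf in front of the ball (its top 2 mm below the key's). The ball's left side is 20 mm to the right of the key's edge, its top 12 mm above the key when up.
- release (a joint): How far the release key is pressed straight down (m): 0 up, 0.020 fully down on a rigid stop. Spring: 1 N at the start, about 4 N fully down; it comes back up by itself. The stop plate sinks with it and frees the ball over the last 3 mm or so; held down for half a second the ball is surely past it.
- ball: White ceramic grinding ball, 30 mm diameter, about 50 g. Its origin is on its surface and turns as it rolls: use ball_center for its place.
- ball_center (a point): Centre of the ball. It waits on the grey feed shelf (42 mm wide, x -148 to -16, y 0, sloping down 0.12 rad towards the gate, side rails 8 mm high) against the stop plate: centre at x -87, y 0, z 110. Once freed it rolls down the shelf, over its lip (z 86) into the middle of the gate and on to the lowered end, within about 2 s.
- tray_left (a point): Centre of the floor of the steel catch tray at the left end (y +165), 92 x 92 mm inside, axes as the stand's. Wall tops above the bench: 42 on the gate's side, 82 outside, 57 at the sides.
- tray_right (a point): The same for the equal tray at the right end (y -165).
- reagent: Bystander: amber glass bottle with black cap, 50 mm diameter, 100 mm tall, origin at the centre of its underside.
- jar: Bystander: white plastic jar, 54 mm diameter, 60 mm tall, origin at the centre of its underside.
- beaker: Bystander: glass beaker, 60 mm diameter, 75 mm tall, origin at the centre of its underside.
Mind the look-alikes: they are no part of the job. There is more than one size of the ball; the one meant has the size given above.

How it is judged:
On the way, in this order (a step that is already met when the one before it is completed fails the run):
1. the gate is rocked over to its other side while the ball still waits behind the stop (distance of pad_left from where it was at the start of the episode above 0.0205 m and (value of joint rocker above 0.2 rad or value of joint rocker below -0.2 rad) and distance of ball_center from where it was at the start of the episode below 0.008 m), for 0.2 s.
2. the ball has run down into the tray on the newly lowered side (distance of pad_left from where it was at the start of the episode above 0.0205 m and ((x of ball_center in the frame of tray_left between -0.048 and 0.048 m and y of ball_center in the frame of tray_left between -0.048 and 0.048 m and height (world z) of ball_center below 0.06 m and value of joint rocker above 0.2 rad) or (x of ball_center in the frame of tray_right between -0.048 and 0.048 m and y of ball_center in the frame of tray_right between -0.048 and 0.048 m and height (world z) of ball_center below 0.06 m and value of joint rocker below -0.2 rad))), for 0.2 s.
At the end, for the whole second after the job is handed in: The gate lies on the other side than at the start (pads moved over 20 mm of 40, tilt beyond 0.2 rad) and the ball lies in the tray at its lowered end, nearly at rest (under 80 mm/s) (all of step 2 and linear speed of ball below 0.08 m/s); the robot touches nothing.
It fails at once if the ball is lifted (centre more than 20 mm above where it waits) (height (world z) of ball_center above 0.13 m).
It fails at once if the robot touches the ball (contact force between any of the fingers, the arm and ball above 0.2 N).
It fails at once if the bottle is pushed more than 15 mm or tipped (distance of reagent from where it was at the start of the episode above 0.015 m or angle between reagent's own z axis and vertical above 0.2 rad).
It fails at once if the jar is pushed more than 15 mm or tipped (distance of jar from where it was at the start of the episode above 0.015 m or angle between jar's own z axis and vertical above 0.2 rad).
It fails at once if the beaker is pushed more than 15 mm or tipped (distance of beaker from where it was at the start of the episode above 0.015 m or angle between beaker's own z axis and vertical above 0.2 rad).
It also fails if it takes over 42 s, if anything falls off the work surface, if the arm or the gripper's body presses on something with over 40 N, if the wrist force passes 120 N, or if a joint passes its speed limit or range.

ROBOT

A 7-joint arm with a two-finger parallel gripper is mounted at the origin on the work surface. World frame = base frame: x ahead of the robot, y to its left, z up, the work surface at z = 0. Lengths are in m, angles in rad, forces in N, time in s.
With the tool pointing down it reaches from about 0.425 to 0.875 m from the base axis. Payload 8.4 kg.
Tool frame: the origin (TCP) lies midway between the tips of the shut fingers; the grasp point (between the pads) lies 19 mm behind it; z points along the fingers, y is the direction in which the jaws open and shut (so a half turn about z gives the same grasp; the last joint's range is limited). The gripper opens to 85 mm and grips with 20 to 120 N. Pads are 22 mm wide; open, the fingers measure 114 mm over their backs; the gripper's body (76 mm by 85 mm) begins 54 mm behind the grasp point. The pads swing forward as they close: fully open they stand 13 mm farther back than shut.
Start: joints at [-1.216, 0.333, 0.04, 1.465, -0.013, 1.343, -0.059], TCP at [0.285, 0.584, 0.231] pointing down, gripper open.
Joint ranges: [-2.58, 2.58], [-0.38, 2.09], [-1.3, 1.39], [0.25, 2.4], [-1.5, 4.64], [0.08, 2.09], [-2.65, 2.65]. Speed limits (rad/s): [2.22, 2.22, 2.79, 2.79, 3.14, 3.14, 3.14].

INTERFACE

Orientations are given as a unit quaternion [x, y, z, w].
In Python, from plant import manip gives the robot as it stands.
- The arm moves only by the shell command python3 -m handwheel 'ROWS' [OPENING]. ROWS is a JSON object of lists of equal length, an entry for each row: "delta_pos": the shift along the tool's x, y, z in mm, a list of three; "spin": the turn about the tool's z in rad. In form: {"delta_pos": [[x, y, z], ...], "spin": [spin, ...]}. A call has 1 to 8 rows; each row is the pose to reach, as a shift and turn from the pose commanded when the call began, along the tool's axes at that moment; what a row does not reach only later rows make up. A row lasts 1/8 s, in which the tool goes at most 62.5 mm and 10.7 degrees, less where a joint would pass 70% of its speed; a pose out of reach is approached as far as the arm can. A call with a gripper value outside its range is refused whole. OPENING is the opening in per cent of the stroke, from 0 (shut) to 100 (fully open), set as the call begins (- or left out, the last holds). The fingers move at their own pace and stop on an object; the grip force is fixed at half the most. Time passes only in rows, so rows that repeat a pose let the fingers close. It gives the time, the measured TCP pose, the force and the opening at its end, in the units of the state.
- manip.get_state(): the state, without advancing time (a new reading comes with each control period).
- manip.capture(name): name is "scene" or "side" or "wrist"; returns (picture, depth): 400x640x3 uint8, red, green, blue; 400x640 float32, m along the optical axis (not along the pixel's ray), 0 where there is no reading.
- manip.get_calibration(name): a dict with "mtx" (3x3 intrinsics, pixels), "camera_from_world" (4x4, takes a point from world to camera coordinates). Camera axes: x right, y up, looking along -z (the intrinsics and any distortion apply to the point x, -y, -z); pixel columns grow to the right and rows downward; lengths in m; the calibration is good to about 2 mm. A picture is of the moment at which its call begins: read the wrist's pose just before it. get_calibration takes no time and is no camera call; for the wrist camera it gives the pose at the moment of the call.
- manip.finish_job(): hands the job in, once; it reports no verdict.
The state is a dict: "time": time; "joint_positions": joint angles; "joint_velocities": joint speeds; "effort": joint torques, N m; "eef_pos": TCP position; "orientation": TCP orientation; "force": force on the tool from outside, world axes, zero at the start; "ft_torque": the same for the moment, N m; "gripper_width": opening from 0.0 (shut) to 1.0 (fully open).
Only numpy, scipy, OpenCV 4.12 (cv2) and the standard library are available. Lean on these libraries where they do the work, as an engineer would, in place of code of your own. Each camera call takes 0.05 s, during which the arm holds its last target.

## Working session

There is one attempt and no reset: what is moved stays moved. The work goes in short steps, Python scripts to look and compute and a shell command to move; the robot and the scene stay as the last step left them, time stands still between calls to the robot, and variables do not carry over. Pictures are saved under pics/ and viewed, and the job is handed in when it is done.

```bash
mkdir -p pics; cat > h.py <<'E'
import numpy as np, cv2, json
from plant import manip
def cap(n,f):
    c=manip.get_calibration(n); im,d=manip.capture(n)
    cv2.imwrite('pics/'+f+'.png',im[:,:,::-1]); np.savez('pics/'+f+'.npz',im=im,d=d,K=c['mtx'],T=c['camera_from_world'])
    return im,d,c
def cloud(f):
    z=np.load('pics/'+f+'.npz'); d=z['d']; K=z['K']; T=z['T']
    v,u=np.mgrid[0:400,0:640]
    p=np.stack([(u-K[0,2])/K[0,0]*d,-(v-K[1,2])/K[1,1]*d,-d],-1)
    W=(p-T[:3,3])@T[:3,:3]
    W[d<=0]=np.nan
    return W,z['im']
E
python3 - <<'E'
from h import *
s=manip.get_state(); print(s)
for n in ('scene','side','wrist'):
    im,d,c=cap(n,n+'0'); print(n,c['mtx'],c['camera_from_world'],(d>0).mean(), [k for k in c])
E
```

```text
{'time': 0.0, 'joint_positions': array([-1.21621536,  0.33389608,  0.03986512,  1.46627089, -0.0133608 ,
        1.34327825, -0.05847509]), 'joint_velocities': array([ 0.00087602, -0.00032154,  0.0010708 ,  0.00017   ,  0.00015906,
       -0.00022433, -0.00118392]), 'effort': array([ 3.82921953e-04, -6.58532882e+01,  1.36549674e+00, -4.05575967e+01,
        1.65546167e-02,  1.19491425e-02,  4.12430597e-05]), 'eef_pos': array([0.28477537, 0.58379917, 0.23043091]), 'orientation': array([ 2.24936656e-01,  9.74373065e-01, -7.86300200e-04, -1.08270302e-04]), 'force': array([ 0.56550874,  0.27131512, -0.48796553]), 'ft_torque': array([-0.05011436, -0.04820969,  0.0033285 ]), 'gripper_width': 0.9952590093526512}
scene [[480.44333804   0.         321.93102131]
 [  0.         480.44333804 202.14942505]
 [  0.           0.           1.        ]] [[ 6.01970545e-01  7.98517470e-01 -1.14626946e-03 -3.81209287e-01]
 [-6.84082343e-01  5.16441869e-01  5.15091393e-01  3.82117799e-01]
 [ 4.11901458e-01 -3.09285704e-01  8.57134495e-01 -1.36023936e+00]
 [ 0.00000000e+00  0.00000000e+00  0.00000000e+00  1.00000000e+00]] 0.99603125 ['mtx', 'camera_from_world']
side [[372.94194241   0.         320.74209068]
 [  0.         372.94194241 202.01341694]
 [  0.           0.           1.        ]] [[ 0.91937994 -0.39324615 -0.00989859 -0.55118487]
 [ 0.28930169  0.65888686  0.69438652 -0.2409364 ]
 [-0.26654278 -0.64126872  0.71953414 -0.55426563]
 [ 0.          0.          0.          1.        ]] 0.996015625 ['mtx', 'camera_from_world']
wrist [[301.90580544   0.         319.27663651]
 [  0.         301.90580544 200.94356817]
 [  0.           0.           1.        ]] [[ 0.43934478  0.89831754 -0.00132568 -0.6490453 ]
 [-0.85947425  0.41991732 -0.29150208  0.03814417]
 [-0.26130475  0.1292093   0.95656928 -0.38014485]
 [ 0.          0.          0.          1.        ]] 0.9962109375 ['mtx', 'camera_from_world']
```

View pics/scene0.png

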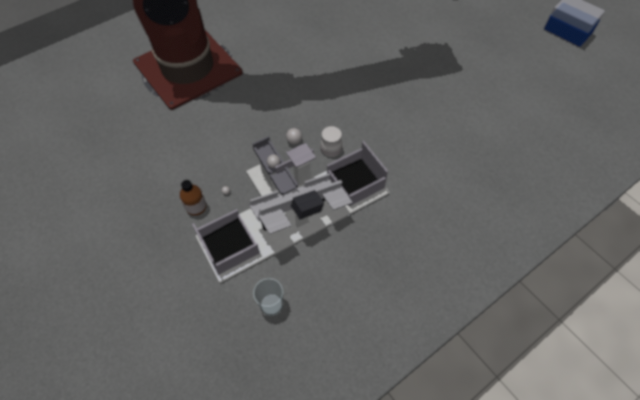

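View pics/side0.png

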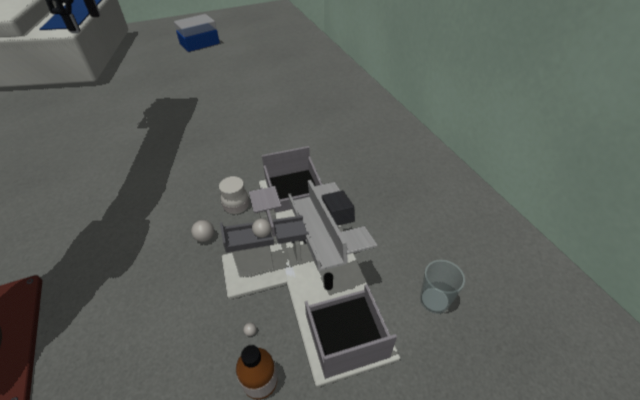

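View pics/wrist0.png

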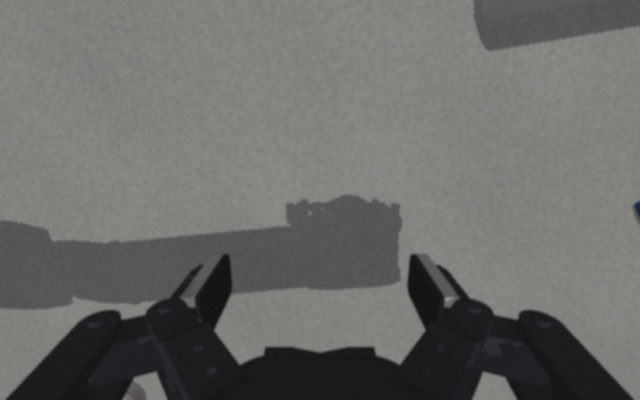

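The scene view shows the ball candidates: (274,160) on the shelf, a larger one at (294,136) on the bench behind it, and a small one at (226,190) by the bottle. The key plate is at about (301,155) and the steel weight at (308,204). The pads are at about (276,220) and (338,197).

```bash
python3 - <<'E'
from h import *
for f,r in (('scene0',(120,290,180,400)),('side0',(140,390,190,410))):
    W,im=cloud(f)
    a,b,c,d=r
    cv2.imwrite('pics/c_'+f+'.png',cv2.resize(im[a:b,c:d,::-1],None,fx=3 if f=='scene0' else 2.4,fy=3 if f=='scene0' else 2.4,interpolation=cv2.INTER_CUBIC))
W,_=cloud('scene0'); W2,_=cloud('side0')
for n,(u,v) in dict(ball=(274,160),big=(294,136),small=(226,190),key=(301,155),padA=(276,220),padB=(338,197),wt=(308,204),jar=(332,134),bottle=(187,184),beak=(270,295),trayA=(228,242),trayB=(355,178),bench=(400,250)).items(): print(n,u,v,W[v,u].round(4))
for n,(u,v) in dict(ball=(262,228),big=(203,231),key=(265,199),padA=(358,240),wt=(339,207),jar=(232,186),bottle=(251,354)).items(): print(n,u,v,W2[v,u].round(4))
E
```

```text
ball 274 160 [ 0.4959 -0.0267  0.1213]
big 294 136 [0.4104 0.0818 0.0377]
small 226 190 [ 0.4306 -0.1296  0.0154]
key 301 155 [0.5167 0.0304 0.1154]
padA 276 220 [ 0.6158 -0.104   0.1095]
padB 338 197 [0.6344 0.043  0.0793]
wt 308 204 [ 0.6282 -0.032   0.1171]
jar 332 134 [0.4765 0.1486 0.0609]
bottle 187 184 [ 0.4244 -0.2057  0.1038]
beak 270 295 [ 0.7031 -0.1893  0.003 ]
trayA 228 242 [ 0.5545 -0.1978  0.0238]
trayB 355 178 [0.5904 0.1304 0.0226]
bench 400 250 [ 0.7886  0.1001 -0.0012]
ball 262 228 [ 0.4871 -0.0356  0.1202]
big 203 231 [0.3971 0.0745 0.0343]
key 265 199 [0.5113 0.0294 0.1134]
padA 358 240 [ 0.6147 -0.1111  0.1134]
wt 339 207 [ 0.6138 -0.0446  0.122 ]
jar 232 186 [0.4725 0.1418 0.0605]
bottle 251 354 [ 0.418  -0.2075  0.0989]
```

View pics/c_scene0.png

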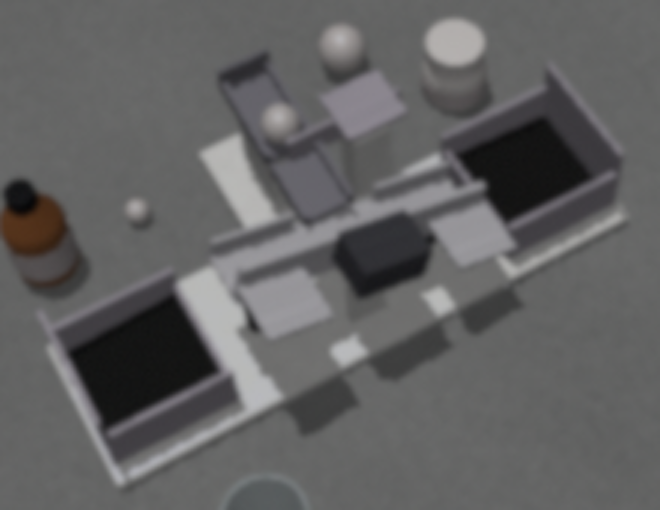

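View pics/c_side0.png

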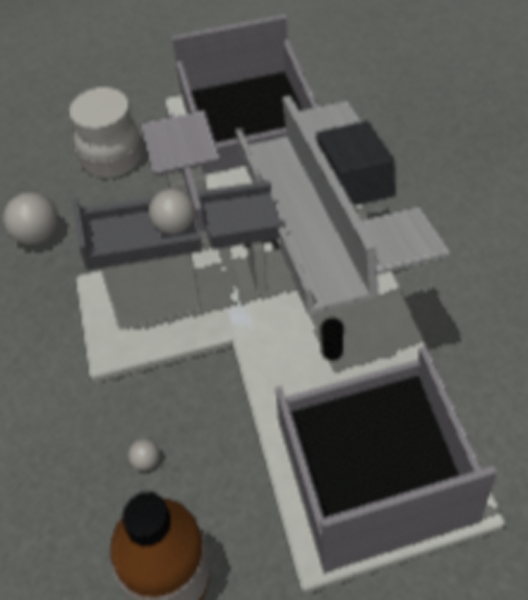

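The crops confirm the ball on the shelf at scene crop (281,123), behind the stop plate. The right pad, at crop (287,303), is raised and the left pad is low. Next I'll measure the pads and key properly in both views.

```bash
python3 - <<'E'
from h import *
def seg(f,seed,zlo,zhi,name,tol=12):
    W,im=cloud(f)
    # flood fill by depth-continuity/plane mask
    m=((W[...,2]>zlo)&(W[...,2]<zhi)).astype(np.uint8)
    hsv=im.mean(-1); m&=(abs(hsv-hsv[seed[1],seed[0]])<tol+10).astype(np.uint8)
    m=cv2.morphologyEx(m,cv2.MORPH_OPEN,np.ones((3,3),np.uint8))
    n,l,st,c=cv2.connectedComponentsWithStats(m,connectivity=4)
    k=l[seed[1],seed[0]]; 
    if k==0: print(name,f,'none');return
    mm=(l==k); P=W[mm]; q=P[:,:2].astype(np.float32)
    r=cv2.minAreaRect(q*1000)
    print(name,f,'area',st[k],'n',mm.sum(),'mean',np.nanmean(P,0).round(4),'rect',np.round(r[0],1),np.round(r[1],1),round(r[2],1))
seg('scene0',(301,155),.105,.125,'key'); seg('side0',(265,199),.105,.125,'key')
seg('scene0',(276,220),.098,.122,'padR'); seg('side0',(358,240),.098,.125,'padR')
seg('scene0',(338,197),.065,.09,'padL'); seg('side0',(330,190),.065,.09,'padL')
for f,s in(('scene0',[(228,242),(355,178)]),('side0',[(348,325),(292,183)])):
    W,im=cloud(f)
    m=((im.max(-1)<45)&(W[...,2]<.04)&(W[...,2]>.0)).astype(np.uint8)
    n,l,st,c=cv2.connectedComponentsWithStats(m)
    for u,v in s:
        k=l[v,u]; P=W[l==k]; r=cv2.minAreaRect((P[:,:2]*1000).astype(np.float32)); print('tray',f,k,st[k],P.mean(0).round(4),np.round(r[0],1),np.round(r[1],1),r[2])
# ball
for f,s in(('scene0',(274,160)),('side0',(262,228))):
    W,im=cloud(f); u,v=s
    P=W[v-9:v+10,u-9:u+10].reshape(-1,3); P=P[(P[:,2]>.108)]
    A=np.c_[2*P,np.ones(len(P))]; x=np.linalg.lstsq(A,(P**2).sum(1),rcond=None)[0]
    print('ball',f,len(P),x[:3].round(4),np.sqrt(x[3]+x[:3]@x[:3]))
E
```

```text
key scene0 area [288 145  26  20 348] n 348 mean [0.5129 0.0317 0.1126] rect [513.2  32.6] [51.2 47.5] 84.5
key side0 area [249 187  31  24 551] n 551 mean [0.5102 0.0314 0.1129] rect [510.6  33.8] [54.2 45.2] 84.0
padR scene0 area [261 210  29  22 403] n 403 mean [ 0.617  -0.1072  0.1119] rect [ 616.4 -107. ] [46.4 43.6] 83.2
padR side0 area [341 227  35  27 583] n 583 mean [ 0.6148 -0.1091  0.1128] rect [ 613.7 -107. ] [50.1 45.9] 82.9
padL scene0 area [325 189  25  19 321] n 321 mean [0.6334 0.0412 0.0756] rect [633.   41.2] [47.7 44.5] 82.2
padL side0 area [316 183  22  12 180] n 180 mean [0.6328 0.0497 0.0736] rect [633.2  49.8] [31.3 40.7] 85.5
tray scene0 9 [ 203  219   49   43 1159] [ 0.5487 -0.1971  0.0246] [ 548.2 -197. ] [86.8 74.6] 82.63438415527344
tray scene0 7 [333 159  44  34 833] [0.5843 0.1342 0.0244] [583.9 134.6] [84.4 73.1] 83.01747131347656
tray side0 5 [ 312  297   69   58 2546] [ 0.559  -0.1886  0.0258] [ 560.  -187.4] [69.  87.8] 84.15792846679688
tray side0 1 [270 170  45  29 771] [0.5935 0.1399 0.0239] [595.3 137.9] [77.2 86.3] 83.61932373046875
ball scene0 149 [ 0.4913 -0.0258  0.1099] 0.014513854522170369
ball side0 275 [ 0.4878 -0.0245  0.1082] 0.016480737614126682
```

```bash
python3 -m handwheel '{"delta_pos":[[-43,-35,0],[-86,-69,0],[-129,-104,0],[-172,-139,0],[-215,-173,0],[-258,-208,0],[-301,-243,0],[-344,-277,0]],"spin":[-0.04,-0.08,-0.12,-0.16,-0.2,-0.24,-0.28,-0.33]}' 0
python3 - <<'E'
from h import *
from scipy.spatial.transform import Rotation as R
s=manip.get_state(); M=R.from_quat(s['orientation']).as_matrix()
for n,t in dict(pad=(.6143,-.1165,.16),key=(.512,.032,.16)).items(): print(n,(M.T@(np.array(t)-s['eef_pos'])*1000).round(1))
print(M.round(3),s['gripper_width'])
E
```

```text
time: 1.15
eef_pos: [0.4731, 0.1826, 0.2313]
orientation: [0.061, 0.998, 0.0, 0.0]
force: [0.5, -0.0, -0.2]
gripper_width: 0.002
pad [-176.6 -279.6   71.3]
key [ -57.  -144.7   71.3]
[[-0.993  0.122  0.   ]
 [ 0.122  0.993  0.   ]
 [-0.     0.    -1.   ]] 0.00235078552152976
```

```bash
python3 -m handwheel '{"delta_pos":[[-29,-46,0],[-58,-92,0],[-87,-138,0],[-116,-184,0],[-145,-230,10],[-170,-270,30],[-177,-280,60],[-177,-280,70]],"spin":[0,0,0,0,0,0,0,0]}'
python3 - <<'E'
from h import *
from scipy.spatial.transform import Rotation as R
cap('scene','scene1');cap('side','side1')
s=manip.get_state(); M=R.from_quat(s['orientation']).as_matrix()
for n,t in dict(pad=(.6143,-.1165,.11),key=(.512,.032,.16)).items(): print(n,(M.T@(np.array(t)-s['eef_pos'])*1000).round(1))
print(s['eef_pos'],s['force'])
im=cv2.imread('pics/side1.png')[80:330,180:480]; cv2.imwrite('pics/c1.png',cv2.resize(im,None,fx=2,fy=2))
E
```

```text
time: 2.15
eef_pos: [0.6126, -0.1162, 0.1592]
orientation: [0.063, 0.998, -0.0, -0.002]
force: [0.5, 0.8, 0.1]
gripper_width: -0.001
pad [-1.7 -2.1 50.3]
key [118.2 132.7   0.6]
[ 0.61298613 -0.11419865  0.16029452] [ 0.13196134 -0.0855761  -0.53352638]
```

View pics/c1.png

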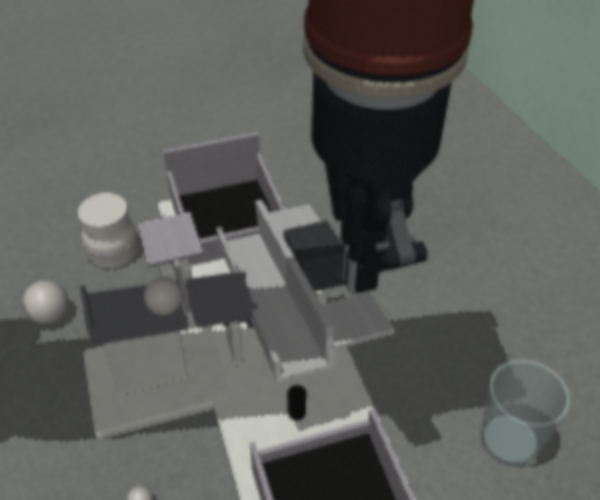

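The closed fingertips (crop 365,285) stand above the raised right pad (crop 355,318), clear of the weight and the wall. Pressing down.

```bash
python3 -m handwheel '{"delta_pos":[[-2,-2,20],[-2,-2,40],[-2,-2,48],[-2,-2,54],[-2,-2,60],[-2,-2,66],[-2,-2,72],[-2,-2,76]],"spin":[0,0,0,0,0,0,0,0]}'
python3 -m handwheel '{"delta_pos":[[0,0,0],[0,0,0]],"spin":[0,0]}'
python3 - <<'E'
from h import *
cap('side','side2')
im=cv2.imread('pics/side2.png')[80:330,180:480]; cv2.imwrite('pics/c2.png',cv2.resize(im,None,fx=2,fy=2))
E
```

```text
time: 3.25
eef_pos: [0.6154, -0.1175, 0.0849]
orientation: [0.062, 0.998, -0.0, -0.0]
force: [-0.3, 0.6, 0.6]
gripper_width: -0.002
time: 3.5
eef_pos: [0.6156, -0.1176, 0.0855]
orientation: [0.062, 0.998, -0.0, 0.0]
force: [-0.9, -0.6, 0.5]
gripper_width: 0.002
```

View pics/c2.png

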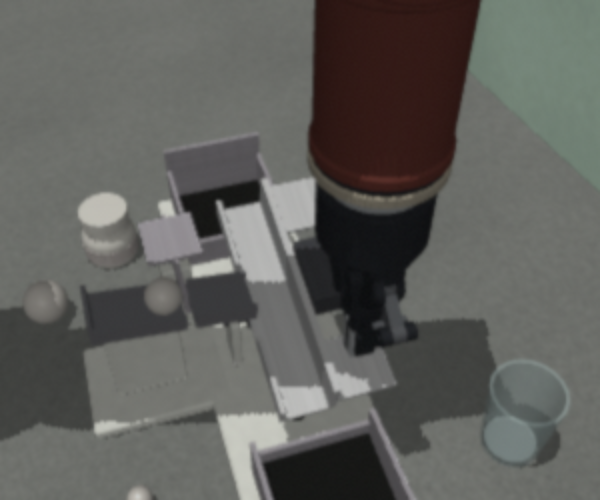

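The gate has rocked over: its right end is down and the ball still waits. Retracting straight up and checking from above.

```bash
python3 -m handwheel '{"delta_pos":[[0,0,-30],[0,0,-65],[0,0,-95],[25,28,-95],[55,62,-95],[85,96,-95],[105,122,-95],[105,141,-95]],"spin":[0,0,0,0,0,0,0,0]}'
python3 -m handwheel '{"delta_pos":[[0,0,0],[0,0,0]],"spin":[0,0]}'
python3 - <<'E'
from h import *
from scipy.spatial.transform import Rotation as R
cap('side','side3')
W,im=cloud('side3')
im=cv2.imread('pics/side3.png')[80:330,180:480]; cv2.imwrite('pics/c3.png',cv2.resize(im,None,fx=2,fy=2))
s=manip.get_state(); M=R.from_quat(s['orientation']).as_matrix()
O=np.array([.576,-.0355,0]);X=np.array([.993,-.12,0]);Y=np.array([.12,.993,0])
def pos(n,c,r=.01):
    m=np.hypot(W[...,0]-c[0],W[...,1]-c[1])<r; print(n,np.nanmedian(W[m][:,2]).round(4))
pos('padR',O+.0475*X-.083*Y);pos('padL',O+.0475*X+.067*Y)
t=O-.070*X+.064*Y; t[2]=.113; print('key',t,(M.T@(t-s['eef_pos'])*1000).round(1),s['eef_pos'])
E
```

```text
time: 4.55
eef_pos: [0.5281, 0.0369, 0.1809]
orientation: [0.061, 0.998, 0.001, 0.0]
force: [-0.6, -0.4, 1.4]
gripper_width: -0.002
time: 4.8
eef_pos: [0.5293, 0.034, 0.1803]
orientation: [0.063, 0.998, -0.0, 0.0]
force: [0.3, -0.2, 0.4]
gripper_width: -0.002
padR 0.074
padL 0.1121
key [0.51417  0.036452 0.113   ] [15.3  0.9 67.2] [0.52920912 0.03373786 0.18023503]
```

View pics/c3.png

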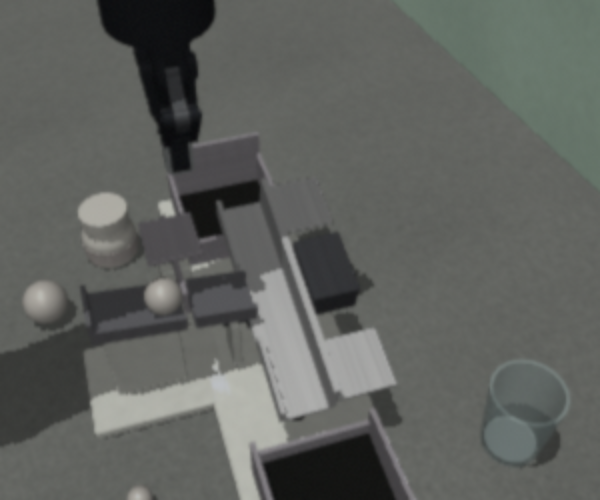

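The right pad reads z 0.074 and the left 0.112, so the gate stays over. The ball is still in place. Next, the key: fingertips down close to the plate first.

```bash
python3 -m handwheel '{"delta_pos":[[16,1,15],[16,1,40],[16,1,57],[16,1,57],[16,1,57]],"spin":[0,0,0,0,0]}'
python3 - <<'E'
from h import *
cap('side','side4');cap('scene','scene4')
a=cv2.resize(cv2.imread('pics/side4.png')[150:300,200:350],None,fx=2.6,fy=2.6)
b=cv2.resize(cv2.imread('pics/scene4.png')[90:240,220:370],None,fx=2.6,fy=2.6); cv2.imwrite('pics/c4.png',np.hstack([a,b]))
E
```

```text
time: 5.48
eef_pos: [0.5135, 0.038, 0.1239]
orientation: [0.062, 0.998, -0.0, 0.0]
force: [-0.7, -0.4, 0.3]
gripper_width: -0.001
```

View pics/c4.png

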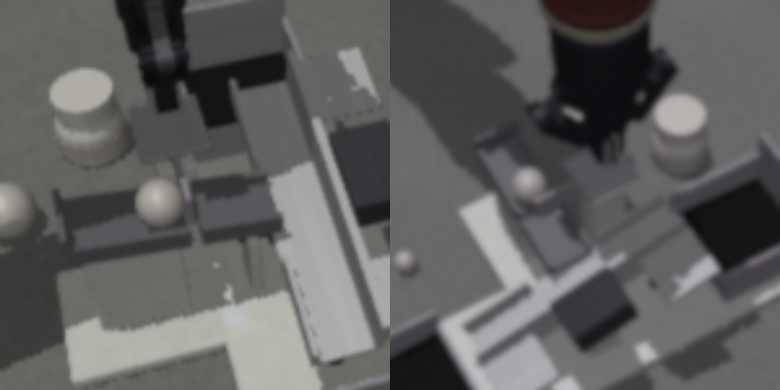

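Both views show the shut fingertips just above the key plate, with the ball well clear. Pressing.

```bash
python3 -m handwheel '{"delta_pos":[[0,0,8],[0,0,14],[0,0,20],[0,0,25],[0,0,29],[0,0,31],[0,0,32],[0,0,32]],"spin":[0,0,0,0,0,0,0,0]}'
```

```text
time: 6.58
eef_pos: [0.5133, 0.0384, 0.0928]
orientation: [0.062, 0.998, 0.0, 0.0]
force: [-7.0, -0.4, 20.9]
gripper_width: -0.006
```

20.9 N is well above the 4 N spring, so the key is on its stop. I'll hold it, then lift.

```bash
python3 -m handwheel '{"delta_pos":[[0,0,0],[0,0,0],[0,0,0],[0,0,0],[0,0,0],[0,0,0],[0,0,0],[0,0,0]],"spin":[0,0,0,0,0,0,0,0]}'
python3 -m handwheel '{"delta_pos":[[0,0,-10],[0,0,-25],[0,0,-50],[0,0,-80],[0,0,-110],[0,0,-110],[0,0,-110],[0,0,-110]],"spin":[0,0,0,0,0,0,0,0]}'
python3 -m handwheel '{"delta_pos":[[0,0,0],[0,0,0],[0,0,0],[0,0,0],[0,0,0],[0,0,0],[0,0,0],[0,0,0]],"spin":[0,0,0,0,0,0,0,0]}'
python3 - <<'E'
from h import *
cap('side','side5');cap('scene','scene5')
a=cv2.resize(cv2.imread('pics/side5.png')[150:400,200:450],None,fx=1.6,fy=1.6)
b=cv2.resize(cv2.imread('pics/scene5.png')[90:290,190:390],None,fx=2,fy=2); cv2.imwrite('pics/c5.png',np.hstack([a,b]))
E
```

```text
time: 7.58
eef_pos: [0.5132, 0.0384, 0.0928]
orientation: [0.062, 0.998, 0.0, 0.0]
force: [-6.6, 0.6, 20.5]
gripper_width: 0.003
time: 8.57
eef_pos: [0.5123, 0.0382, 0.2004]
orientation: [0.062, 0.998, -0.0, -0.001]
force: [1.1, -0.6, 0.2]
gripper_width: 0.001
time: 9.57
eef_pos: [0.5129, 0.0383, 0.2013]
orientation: [0.062, 0.998, -0.0, -0.0]
force: [0.5, -0.2, 1.0]
gripper_width: -0.003
```

View pics/c5.png

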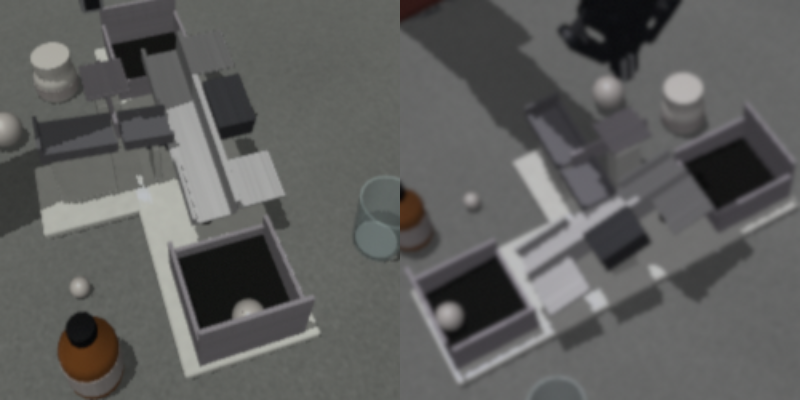

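The ball is in the right tray: left panel (248,312), right panel (450,316). I'll check that it is at rest and that the gate has stayed down.

```bash
python3 -m handwheel '{"delta_pos":[[0,0,0],[0,0,0],[0,0,0],[0,0,0],[0,0,0],[0,0,0],[0,0,0],[0,0,0]],"spin":[0,0,0,0,0,0,0,0]}'
python3 - <<'E'
from h import *
cap('scene','scene6')
O=np.array([.576,-.0355,0]);X=np.array([.993,-.12,0]);Y=np.array([.12,.993,0])
T=O-.165*Y
for f in('scene5','scene6'):
    W,im=cloud(f)
    for n,c in(('padR',O+.0475*X-.083*Y),('padL',O+.0475*X+.067*Y)):
        m=np.hypot(W[...,0]-c[0],W[...,1]-c[1])<.01; print(n,np.nanmedian(W[m][:,2]).round(4))
    q=W-T; m=(abs(q@X)<.046)&(abs(q@Y)<.046)&(im.mean(-1)>95)&(W[...,2]>.025)
    print(f,m.sum(),(np.median(W[m],0)).round(4),'tray frame',np.median(q[m]@X).round(4),np.median(q[m]@Y).round(4))
print(manip.get_state()['force'])
E
```

```text
time: 10.68
eef_pos: [0.5129, 0.0383, 0.2013]
orientation: [0.062, 0.998, -0.0, -0.0]
force: [0.7, 0.6, -0.2]
gripper_width: -0.002
padR 0.0737
padL 0.11
scene5 184 [ 0.5561 -0.2298  0.0486] tray frame 0.0039 -0.0306
padR 0.0735
padL 0.1094
scene6 179 [ 0.5566 -0.2307  0.0487] tray frame 0.0046 -0.0307
[-0.28254683 -0.16341713 -0.88544947]
```

```bash
python3 -c "
from plant import manip
print(manip.finish_job())"
```

```text
the job is handed in; nothing more can be done
None
```

The gate is rocked over to the right, the ball rolled by itself into the right tray, and I handed the job in at about 10.7 s. No verdict was reported.

- **Gate:** I pressed the raised right pad with the shut fingertips. Afterwards the right pad read about z 0.074 and the left about 0.110, and both were unchanged at the last check.
- **Key:** I pressed it about 20 mm onto its stop. The force read about 21 N against the 4 N spring. I held it for about 1 s, then lifted the fingers clear to z 0.20.
- **Ball:** Two views show it in the right tray, about (+4, −31) mm from the tray centre. It moved less than 1 mm between two pictures over a second apart.
- **Robot and bystanders:** The arm touches nothing. The bottle, jar and beaker look unmoved by eye; I did not measure them. No check failed or disagreed.

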